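# Set up a panel and light it with the torch

## Task

Lean the blue panel from the slotted rack on the sloping wooden rest, its white disc towards the robot and its foot behind the rest's front lip, and let go of it. Then draw the yellow torch out of its stand, tilt it to about halfway between upright and level so that its lens points at the white disc from in front, about a hand's width away and touching nothing, and finish while still holding it there, motionless, with the other things on the bench left where they are.

Things in the scene. Friction and masses are not known exactly. Their poses are not given: they have to be found in the camera images.
- panel: loose blue panel, 10 thick (x) x 120 wide (y) x 125 tall (z) mm, 0.15 to 0.31 kg, upright in the rack's slot. Origin: centre of its lower edge; z up the panel, -x out of its front face, which bears a white disc of 60 mm diameter and four screw heads; the back is plain. Its upper 84 mm stand free above the rack.
- panel_disc (a point): centre of the white disc on the panel's front face: panel frame (-6, 0, 60) mm
- rack: fixed grey plastic rack, 90 (x) x 150 (y) x 47 (z) mm, origin at the centre of its underside. One slot along its y, 14 mm wide, open upward, floor 6 mm above the bench. The panel's front points to the rack's -x. Rack and torch stand may have changed places (one is left, the other right).
- rest: fixed wooden rest; origin at the underside, below the groove; -x is its front. In mm: base x -45..85, y -75..75, top z 8; lip x -22..-14, up to z 19; backrest 8 thick, y -65..65, front face rises from x 6, z 8, leaning back to +x by 25 deg from vertical, 73 long up the slope (top x 37, z 75). The panel's foot goes between lip and backrest; the panel overtops the backrest by about 50.
- rest_back (a point): point at the rear of the rest: rest frame (80, 0, 30) mm
- holder: torch stand, fixed: dark round foot of 90 mm diameter and a black cup, outer diameter 48, inner 40, rim 58 mm above the bench, inner floor 8 mm above the bench. Origin: centre of the underside.
- torch: loose hand torch, 150 mm long, 0.09 to 0.18 kg, standing lens down in the stand's cup. Origin: centre of the lens; z from lens to tail (it shines along -z). Black head, diameter 34, from z = 0 to 36 mm; yellow barrel, diameter 26, from 36 to 142; black tail cap. 100 mm stand above the cup's rim; take it by the barrel. The lamp does not light up.
- tape_roll: bystander, loose: roll of tape lying flat, 113 x 115 x 49 mm; origin at the centre of its underside
- sanding_block: bystander, loose: brown sanding block, 63 x 101 x 34 mm; origin at the centre of its underside
- bottle: bystander, loose: small brown dropper bottle standing, 33 mm diameter, 102 mm tall; origin at the centre of its underside
- screwdriver: bystander, loose: screwdriver with a yellow handle lying flat, 190 mm long, along its y; origin at its middle, on the underside

How it is judged:
On the way, in this order (a step that is already met when the one before it is completed fails the run):
1. the panel leans on the rest, let go and still (angle between panel's own z axis and vertical between 0.22 and 0.75 rad and x of panel in the frame of rest between -0.018 and 0.025 m and y of panel in the frame of rest between -0.04 and 0.04 m and z of panel in the frame of rest below 0.022 m and x of rest_back in the frame of panel above 0.01 m and contact force between panel and rest above 0.3 N and contact force between each of the arm, the fingers and panel below 0.1 N and linear speed of panel below 0.03 m/s), for 0.2 s.
2. the torch is clear of its stand, with the panel still leaning (all of step 1 and height (world z) of torch above 0.075 m and contact force between the fingers and torch above 0.5 N), for 0.1 s.
At the end, for the whole second after the job is handed in: Panel leans back 13-43 deg on the rest, disc in front, foot in the groove within 40 mm of its middle, still, let go. Torch held still, touching nothing else, lens over 70 mm up, axis 26-66 deg from vertical, in front of the panel, disc centre 40-220 mm ahead of the lens, within 30 mm of the axis (all of step 1 and angle between torch's own z axis and vertical between 0.45 and 1.15 rad and x of panel_disc in the frame of torch between -0.03 and 0.03 m and y of panel_disc in the frame of torch between -0.03 and 0.03 m and z of panel_disc in the frame of torch between -0.22 and -0.04 m and x of torch in the frame of panel below -0.03 m and height (world z) of torch above 0.07 m and contact force between the fingers and torch above 1 N and linear speed of torch below 0.03 m/s and angular speed of torch below 0.3 rad/s and contact force between torch and panel below 0.1 N and contact force between torch and rest below 0.1 N and contact force between torch and holder below 0.1 N and contact force between torch and rack below 0.1 N); the arm keeps its last pose, push and grip.
It fails at once if a bystander is pushed more than 40 mm (distance of any of tape_roll, sanding_block, bottle, screwdriver from where it was at the start of the episode above 0.04 m).
It also fails if it takes over 51 s, if anything falls off the work surface, if the arm or the gripper's body presses on something with over 40 N, if the wrist force passes 120 N, or if a joint passes its speed limit or range.

## Robot

A 6-joint arm with a two-finger parallel gripper is mounted at the origin on a cart in front of the work surface, level with it; the furniture and walls round the work are solid. World frame = base frame: x ahead of the robot, y to its left, z up, the work surface at z = 0. Lengths are in m, angles in rad, forces in N, time in s.
With the tool pointing down it reaches from about 0.3 to 0.775 m from the base axis. Payload 14.6 kg.
Tool frame: the origin (TCP) lies on the centre line of the jaws, within the pads' length; the fingertips stand 8 mm ahead of it and the grasp point (between the pads) lies 11 mm behind it; z points along the fingers, y is the line along which they close (so a half turn about z gives the same grasp; the last joint's range is limited). The gripper opens to 94 mm and grips with 3 to 60 N. Pads are 16 mm wide; open, the fingers measure 119 mm over their backs; the gripper's body (75 mm by 177 mm) begins 78 mm behind the grasp point.
Start: joints at [-1.336, 0.3, 1.521, -0, 1.321, -0.067], TCP at [0.163, -0.525, 0.213] pointing down, gripper open.
Joint ranges: [-3.03, 3.03], [-0.79, 2.21], [0.23, 2.52], [-1.04, 4.18], [0, 3.07], [-2.55, 2.55]. Speed limits (rad/s): [2.22, 2.22, 2.57, 3.14, 3.14, 3.14].

## Interface

Orientations are given as a rotation vector (axis times angle).
In Python, from cell import sensors, optics, order, models gives the robot as it stands.
- The arm moves only by the tool play_rows, never from a script. Its argument "targets" is a list that holds one entry, the list of rows, each a list of 5 numbers: the shift along the tool's x, y, z in cm, then the turn about the tool's z in units of 5 degrees (1.0 is 5 degrees), then the opening in per cent of the stroke, from 0 (shut) to 100 (fully open). A call has 1 to 10 rows; each row shifts and turns the commanded pose from where the row before left it, along the tool's axes as they then stand; what a row does not reach is not made up. A row lasts 1/12 s, in which the tool goes at most 41.7 mm and 7.16 degrees, less where a joint would pass 70% of its speed; a pose out of reach is approached as far as the arm can. A call is refused whole if a number of a shift passes 4.17 or a number of a turn 1, either way. A call with a gripper value outside its range is refused whole. The fingers move at their own pace and stop on an object; the grip force is fixed at half the most. Time passes only in rows, so rows that do not move let the fingers close. It gives the time, the measured TCP pose, the force, the opening and the grip force at its end, in the units of the state.
- sensors.read_state(): the state, without advancing time (a new reading comes with each control period).
- optics.grab_frame(name): name is "scene" or "top" or "wrist"; returns a dict with "pixels" (480x640x3 uint8, blue, green, red), "camera_matrix" (3x3 intrinsics, pixels), "R" (3x3) and "t" (3): a world point X has camera coordinates R X + t; the wrist camera has in their place "mount" (4x4, takes a point from camera to tool coordinates, whose origin is the TCP and whose axes are the flange's). Camera axes: x right, y down, z forward; pixel columns grow to the right and rows downward; lengths in m; the calibration is good to about 2 mm. A picture is of the moment at which its call begins: read the wrist's pose just before it. There is no depth.
- order.sign_off(): hands the job in; it is judged then, once.
Trained networks look in a picture, given as the dict that the camera call returned (one of the last four; its "shot" number tells which), for a name from the list of things; names that differ only in an ending like _2 or _b are one class to them, and where a whole thing is asked for, a point or a joint stands for the part that bears it (a point fixed in the world has none). Each returns a list of dicts, best first, with "score" (0 to 1); they miss things now and then, are a little off and sometimes report something else, mostly with a low value. They report only what shows in the picture. A call takes as long as a camera call.
- models.silhouettes(label, picture): "region" (480x640 bool, what is visible of it) and "centre" ([column, row] in pixels, amid what is visible of it).
- models.tip_of(label, picture): "centre" ([column, row] in pixels: a listed point, or the origin of a listed thing).
The state is a dict: "t": time; "joint_positions": joint angles; "dq": joint speeds; "tau": joint torques, N m; "eef_pos": TCP position; "eef_rot": TCP orientation; "wrist_force": force on the tool from outside, world axes, zero at the start; "wrist_torque": the same for the moment, N m; "gripper_width": finger opening in m; "grip_force": force on a finger pad.
Only numpy, scipy, OpenCV 4.12 (cv2) and the standard library are available. Lean on these libraries where they do the work, as an engineer would, in place of code of your own. Each camera call takes 0.05 s, during which the arm holds its last target. There are 200 camera calls.

## Working session

There is one attempt and no reset: what is moved stays moved. The work goes in short steps, Python scripts to look and compute and a tool call to move; the robot and the scene stay as the last step left them, time stands still between calls to the robot, and variables do not carry over. Pictures are saved under pics/ and viewed, at most 11 in all, crops included, and the job is handed in when it is done.

Besides the shell and the picture viewer there is one more tool, called after "Emit:" as a command line: name --argument value ..., lists and objects as JSON in quotes. play_rows: Moves the arm, as the interface text tells. Its arguments: {"type":"object","properties":{"targets":{"type":"array","items":{"type":"array","items":{"type":"array","items":{"type":"number"}}}}},"required":["targets"]}

```bash
mkdir -p pics; ls
cat > h.py <<'E'
import numpy as np, cv2
from scipy.spatial.transform import Rotation as R
from cell import sensors, optics, order, models
def ray(p,f,st=None):
    K=f["camera_matrix"]; d=np.linalg.inv(K)@[p[0],p[1],1.]
    if "R" in f: return -f["R"].T@f["t"], f["R"].T@d
    M=f["mount"]; T=R.from_rotvec(st["eef_rot"]).as_matrix()
    return T@M[:3,3]+st["eef_pos"], T@M[:3,:3]@d
def atz(p,z,f,st=None):
    o,d=ray(p,f,st); return o+d*(z-o[2])/d[2]
def tri(obs):
    A=np.zeros((3,3));b=np.zeros(3)
    for o,d in obs:
        d=d/np.linalg.norm(d);P=np.eye(3)-np.outer(d,d);A+=P;b+=P@o
    x=np.linalg.solve(A,b)
    return x,[np.linalg.norm(np.cross(x-o,d/np.linalg.norm(d))) for o,d in obs]
def proj(X,f):
    c=f["R"]@X+f["t"]; u=f["camera_matrix"]@c; return u[:2]/u[2]
E
python3 - <<'E'
from h import *
np.set_printoptions(precision=3,suppress=True)
s=sensors.read_state(); print(s)
fs={n:optics.grab_frame(n) for n in("scene","top")}
for n,f in fs.items(): cv2.imwrite(f"pics/{n}0.png",f["pixels"]); print(n,-f["R"].T@f["t"])
for l in ["panel","panel_disc","rack","rest","rest_back","holder","torch","tape_roll","sanding_block","bottle","screwdriver"]:
    ob=[]
    for n,f in fs.items():
        r=models.tip_of(l,f)
        if r: ob.append(ray(r[0]["centre"],f)); print(l,n,r[0]["score"],np.array(r[0]["centre"]),atz(r[0]["centre"],0,f))
    if len(ob)==2: print("   tri",*tri(ob))
E
```

```text
pics
{'t': 0.0, 'joint_positions': array([-1.336,  0.3  ,  1.522,  0.   ,  1.321, -0.067]), 'dq': array([ 0.001,  0.   ,  0.   , -0.001,  0.   ,  0.001]), 'tau': array([  0.002, -53.18 , -35.274,   0.071,   0.024,  -0.   ]), 'eef_pos': array([ 0.163, -0.525,  0.213]), 'eef_rot': array([-3.105, -0.472,  0.   ]), 'wrist_force': array([ 0.059,  0.827, -0.068]), 'wrist_torque': array([ 0.003, -0.025,  0.027]), 'grip_force': 0.0, 'gripper_width': 0.09375464245870763}
scene [-0.331  0.463  1.095]
top [0.439 0.008 1.344]
panel scene 0.58 [213.6 330.9] [0.498 0.31  0.   ]
panel_disc scene 0.82 [211.2 319.2] [0.531 0.304 0.   ]
panel_disc top 0.81 [201.3 279.6] [0.5   0.336 0.   ]
   tri [0.495 0.317 0.051] [np.float64(0.006340738590886343), np.float64(0.006340738590886156)]
rack scene 0.8 [213.7 332.1] [0.495 0.311 0.   ]
rack top 0.76 [208.8 281.4] [0.496 0.316 0.   ]
   tri [0.495 0.313 0.002] [np.float64(0.0022504522112227567), np.float64(0.0022504522112227173)]
rest scene 0.77 [305.  259.8] [0.605 0.036 0.   ]
rest top 0.84 [313.9 241.4] [0.605 0.046 0.   ]
   tri [0.602 0.042 0.006] [np
[... 359 characters left out ...]
5  -0.282  0.   ]
tape_roll scene 0.77 [188.7 268.4] [0.702 0.303 0.   ]
tape_roll top 0.57 [213.3 203.8] [0.7   0.314 0.   ]
   tri [0.696 0.308 0.009] [np.float64(0.003963823338579122), np.float64(0.00396382333857928)]
sanding_block scene 0.79 [389.3 198. ] [ 0.714 -0.27   0.   ]
sanding_block top 0.7 [435.1 198.4] [ 0.724 -0.272  0.   ]
   tri [ 0.726 -0.276 -0.011] [np.float64(0.002003117257671053), np.float64(0.002003117257671221)]
bottle scene 0.95 [149.5 295. ] [0.661 0.411 0.   ]
bottle top 0.69 [174.2 210.1] [0.682 0.416 0.   ]
   tri [ 0.682  0.415 -0.018] [np.float64(0.0062741583450490555), np.float64(0.006274158345049099)]
screwdriver top 0.69 [494.9 231.3] [ 0.639 -0.428  0.   ]
```

Run:
```python
import cv2
for n,(x0,y0,x1,y1) in {"scene":(120,160,460,400),"top":(150,170,530,330)}.items():
    i=cv2.imread(f"pics/{n}0.png")[y0:y1,x0:x1]; cv2.imwrite(f"pics/{n}0c.png",cv2.resize(i,None,fx=2.1,fy=2.1,interpolation=cv2.INTER_CUBIC))
```

```text
(no output)
```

View pics/scene0c.png

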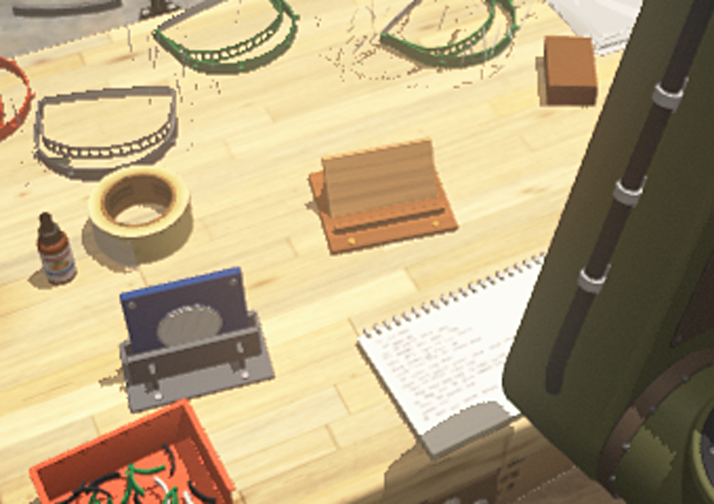

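View pics/top0c.png

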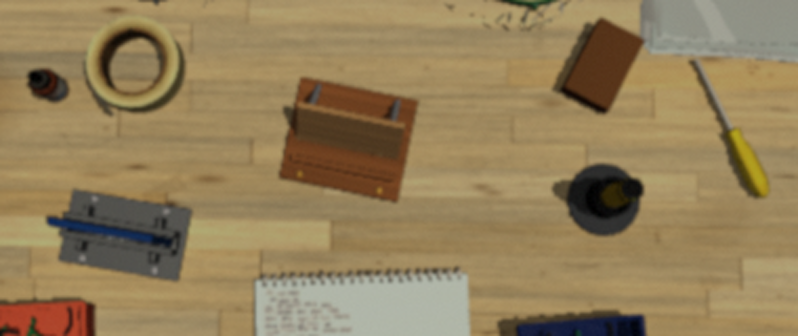

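The scene view shows the rack with the panel at about (213,325), its disc facing the robot, and the rest at (305,260). In the top view the torch is in its stand at about (436,264), and rack and rest are yawed about -10°. I'll move over the rack first.

Emit:
play_rows --targets '[[[2.5,-2.4,-0.4,0,100],[2.5,-2.4,-0.4,0,100],[2.5,-2.4,-0.4,0,100],[2.5,-2.4,-0.4,0,100],[2.5,-2.4,-0.4,0,100],[2.5,-2.4,-0.4,0,100],[2.5,-2.4,-0.4,0,100],[2.5,-2.4,-0.4,0,100],[2.5,-2.4,-0.4,0,100],[2.5,-2.4,-0.4,0,100]]]'

```text
t: 2.03
eef_pos: [0.3312, -0.2201, 0.2539]
eef_rot: [3.105, 0.472, 0.001]
wrist_force: [0.1, -0.0, -0.2]
gripper_width: 0.094
grip_force: 0.0
```

Emit:
play_rows --targets '[[[2.5,-2.4,0,0,100],[2.5,-2.4,0,0,100],[2.5,-2.4,0,0,100],[2.5,-2.4,0,0,100],[1.5,-3,0,0,100],[1.5,-3,0,0,100],[1.5,-3,0,0,100],[1.5,-3,0,0,100],[1.5,-3,0,0,100],[1.5,-3,0,0,100]]]'

```text
t: 2.87
eef_pos: [0.4301, 0.1001, 0.2537]
eef_rot: [-3.106, -0.473, -0.001]
wrist_force: [1.7, -0.3, -0.1]
gripper_width: 0.0943
grip_force: 0.0
```

Emit:
play_rows --targets '[[[1.5,-3,0,0,100],[1.5,-3,0,0,100],[1.5,-3,0,0,100],[1.5,-3,0,0,100],[0,0,0,-1,100],[0,0,0,-1,100],[0,0,0,-1,100],[0,0,0,-1,100],[0,0,0,-1,100],[0,0,0,-1,100]]]'

```text
t: 3.7
eef_pos: [0.4518, 0.2308, 0.2535]
eef_rot: [-2.875, -1.266, -0.0]
wrist_force: [1.8, -0.4, 0.2]
gripper_width: 0.094
grip_force: 0.0
```

Emit:
play_rows --targets '[[[0,0,0,-1,100],[0,0,0,-1,100],[0,0,0,-1,100],[0,0,0,-1,100],[0,0,0,-1,100],[0,0,0,-1,100],[0,0,0,-0.8,100],[0,0,0,0,100],[0,0,0,0,100]]]'

```text
t: 4.45
eef_pos: [0.4518, 0.2308, 0.2535]
eef_rot: [2.386, 2.044, 0.0]
wrist_force: [-0.5, 0.8, 0.2]
gripper_width: 0.094
grip_force: 0.0
```

```bash
cat >> h.py <<'E'
np.set_printoptions(precision=4,suppress=True)
def look(name="wrist"):
    s=sensors.read_state(); return s,optics.grab_frame(name)
def totool(s,d): return R.from_rotvec(s["eef_rot"]).as_matrix().T@np.asarray(d)
def yaw(s): m=R.from_rotvec(s["eef_rot"]).as_matrix(); return np.degrees(np.arctan2(m[1,0],m[0,0])),m[2,2]
E
python3 - <<'E'
from h import *
s,f=look(); print(s["t"],s["eef_pos"],yaw(s),s["joint_positions"],f["mount"])
cv2.imwrite("pics/w1.png",f["pixels"])
for l in("panel","rack"):
    for r in models.silhouettes(l,f)[:1]: print(l,r["score"],r["centre"],r["region"].sum())
E
```

```text
4.45 [0.4518 0.2308 0.2535] (np.float64(81.16106816180005), np.float64(-0.999999996934559)) [0.4    0.1747 1.5818 0.     1.385  0.5542] [[ 0.0008 -0.9699 -0.2437  0.0699]
 [ 1.      0.0006  0.001   0.0005]
 [-0.0008 -0.2437  0.9699 -0.1709]
 [ 0.      0.      0.      1.    ]]
panel 0.58 [356.6, 88.7] 4403
rack 0.74 [337.0, 100.1] 11385
```

View pics/w1.png

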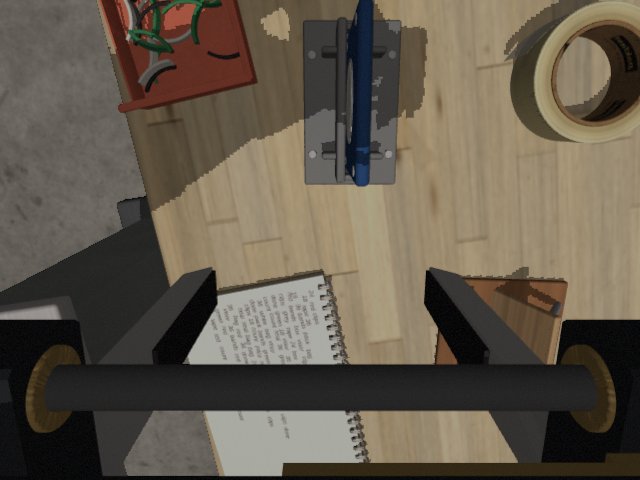

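Run:
```python
from h import *
s,f=look()
P={k:atz(p,z,f,s) for k,p,z in [("ll",(304,184),.005),("lr",(395,184),.005),("ul",(305,20),.005),("ur",(400,20),.005),("ptop near",(361.5,184),.131)]}
for k,v in P.items(): print(k,v)
for a,b in(("ll","ul"),("lr","ur")): d=P[b]-P[a]; print(np.degrees(np.arctan2(d[1],d[0]))-90,np.linalg.norm(d))
r=models.silhouettes("panel",f)[0]["region"]; ys,xs=np.nonzero(r)
for y in range(10,190,25): print(y,xs[ys==y].min() if (ys==y).any() else None,xs[ys==y].max() if (ys==y).any() else None)
c=sum(P[k] for k in("ll","lr","ul","ur"))/4; print("centre",c)
```

```text
ll [0.4389 0.247  0.005 ]
lr [0.5283 0.2332 0.005 ]
ul [0.464  0.3942 0.005 ]
ur [0.5492 0.3811 0.005 ]
ptop near [0.4857 0.2568 0.131 ]
-9.65480079127795 0.14930572843523326
-8.044117527965085 0.14932772885820594
10 356 373
35 348 372
60 347 371
85 346 371
110 346 371
135 346 369
160 345 369
185 356 367
centre [0.4951 0.3139 0.005 ]
```

Emit:
play_rows --targets '[[[2.95,1,0,0,100],[2.95,1,0,0,100],[2.95,1,0,0,100],[0,0,0,0,100],[0,0,3.2,0,100],[0,0,3.2,0,100],[0,0,3.2,0,100],[0,0,3.2,0,100],[0,0,3.05,0,100],[0,0,0,0,50]]]'

```text
t: 5.53
eef_pos: [0.4924, 0.3121, 0.0893]
eef_rot: [-2.383, -2.044, 0.014]
wrist_force: [0.6, -0.6, -0.7]
gripper_width: 0.0898
grip_force: 0.0
```

Emit:
play_rows --targets '[[[0,0,0,0,0],[0,0,0,0,0],[0,0,0,0,0],[0,0,0,0,0],[0,0,0,0,0],[0,0,0,0,0],[0,0,0,0,0],[0,0,0,0,0]]]'

```text
t: 6.2
eef_pos: [0.495, 0.3137, 0.0952]
eef_rot: [2.384, 2.046, 0.0]
wrist_force: [-0.8, 0.4, 0.7]
gripper_width: 0.0378
grip_force: 0.0
```

Emit:
play_rows --targets '[[[0,0,0,0,0],[0,0,0,0,0],[0,0,0,0,0],[0,0,0,0,0],[0,0,0,0,0],[0,0,0,0,0],[0,0,0,0,0]]]'

```text
t: 6.78
eef_pos: [0.4949, 0.3136, 0.0949]
eef_rot: [2.384, 2.046, -0.0]
wrist_force: [0.2, -0.4, -0.1]
gripper_width: 0.01
grip_force: 30.0
```

Emit:
play_rows --targets '[[[0,0,-1.5,0,0],[0,0,-2.5,0,0],[0,0,-2.5,0,0],[0,0,-2.5,0,0],[0,0,-2,0,0],[0,0,0,0,0]]]'

```text
t: 7.28
eef_pos: [0.496, 0.3143, 0.2091]
eef_rot: [2.383, 2.046, 0.009]
wrist_force: [0.8, 1.0, -1.1]
gripper_width: 0.01
grip_force: 30.0
```

Run:
```python
from h import *
s,f=look("top"); print(s["gripper_width"],s["wrist_force"],s["eef_pos"])
r=models.silhouettes("rest",f)[0]; m=r["region"].astype(np.uint8); print(r["score"],m.sum())
q=cv2.boxPoints(cv2.minAreaRect(cv2.findNonZero(m))); W=np.array([atz(p,.008,f) for p in q]); print(q,W)
print(W.mean(0)); 
for i in range(4): d=W[(i+1)%4]-W[i]; print(np.linalg.norm(d),np.degrees(np.arctan2(d[1],d[0])))
W=np.array([atz((x/2.1+150,y/2.1+170),.008,f)[:2] for x,y in((302,78),(417,99),(397,201),(281,178))]); print(W,W.mean(0))
# fit of base rectangle
from scipy.optimize import least_squares
X=np.array([[85,75],[85,-75],[-45,-75],[-45,75]])/1e3
def res(p):
    c,s_=np.cos(p[2]),np.sin(p[2]); return (X@np.array([[c,s_],[-s_,c]])+p[:2]-W).ravel()
o=least_squares(res,[.6,.04,-.2]); print(o.x,np.degrees(o.x[2]),o.fun*1e3)
```

```text
0.010039692998630658 [ 0.7857  0.9879 -1.0919] [0.496  0.3143 0.2091]
0.85 2803
[[282.7693 255.1538]
 [292.5385 206.3077]
 [349.0769 217.6154]
 [339.3077 266.4615]] [[ 0.5664  0.1257  0.008 ]
 [ 0.6954  0.1037  0.008 ]
 [ 0.6678 -0.0449  0.008 ]
 [ 0.5395 -0.0211  0.008 ]]
[0.6173 0.0408 0.008 ]
0.13086924760695 -9.682015136723745
0.15112494169527618 -100.51384911176301
0.13047475634497938 169.49823854940612
0.14925302879843075 79.6322963283156
[[ 0.6932  0.1003]
 [ 0.669  -0.0436]
 [ 0.5414 -0.0204]
 [ 0.5674  0.123 ]] [0.6178 0.0398]
[ 0.5981  0.0433 -0.1756] -10.061244670620987 [ 1.6725  2.0289 -0.3566 -1.8017 -0.7587 -2.2341 -0.5571  2.0069]
```

Emit:
play_rows --targets '[[[-3.1,1.75,0,0,0],[-3.1,1.75,0,0,0],[-3.1,1.75,0,0,0],[-3.1,1.75,0,0,0],[-3.1,1.75,0,0,0],[-3.1,1.75,0,0,0],[-3.1,1.75,0,0,0],[-3.4,1.7,0,0,0],[0,0,0,0.25,0],[0,0,0,0,0]]]'

```text
t: 8.22
eef_pos: [0.5944, 0.0427, 0.2025]
eef_rot: [-2.408, -2.014, 0.004]
wrist_force: [-0.1, 0.9, -1.7]
gripper_width: 0.0099
grip_force: 30.0
```

Emit:
play_rows --targets '[[[0,0,2,0,0],[0,0,2,0,0],[0,0,1.5,0,0],[0,0,0,0,0],[0,0,0,0,0]]]'

```text
t: 8.63
eef_pos: [0.5941, 0.0453, 0.1489]
eef_rot: [-2.403, -2.021, 0.003]
wrist_force: [-0.1, 0.5, -0.9]
gripper_width: 0.0098
grip_force: 30.0
```

Run:
```python
from h import *
s,f=look("scene"); print(s["t"],s["eef_pos"],yaw(s),s["wrist_force"],s["gripper_width"])
cv2.imwrite("pics/s2.png",cv2.resize(f["pixels"][160:340,220:420],None,fx=3.3,fy=3.3,interpolation=cv2.INTER_CUBIC))
# predicted panel bottom corners, front lip ends
ya=np.radians(-10.06);Rr=np.array([[np.cos(ya),-np.sin(ya),0],[np.sin(ya),np.cos(ya),0],[0,0,1]]);o=np.array([.598,.0437,0])
for n,p in {"lipL":(-.022,.075,.019),"lipR":(-.022,-.075,.019),"brTopL":(.037,.065,.075),"brTopR":(.037,-.065,.075)}.items(): print(n,(proj(o+Rr@p,f)-[220,160])*3.3)
print("panel xy in rest",Rr.T@(s["eef_pos"]-o))
```

```text
8.6333 [0.5941 0.0453 0.1489] (np.float64(80.11920727681796), np.float64(-0.9999968708327198)) [-0.136   0.5476 -0.9263] 0.009828659908156371
lipL [183.0853 362.8781]
lipR [381.3403 321.8206]
brTopL [174.5102 249.9394]
brTopR [346.5562 216.3112]
panel xy in rest [-0.0041  0.0009  0.1489]
```

View pics/s2.png

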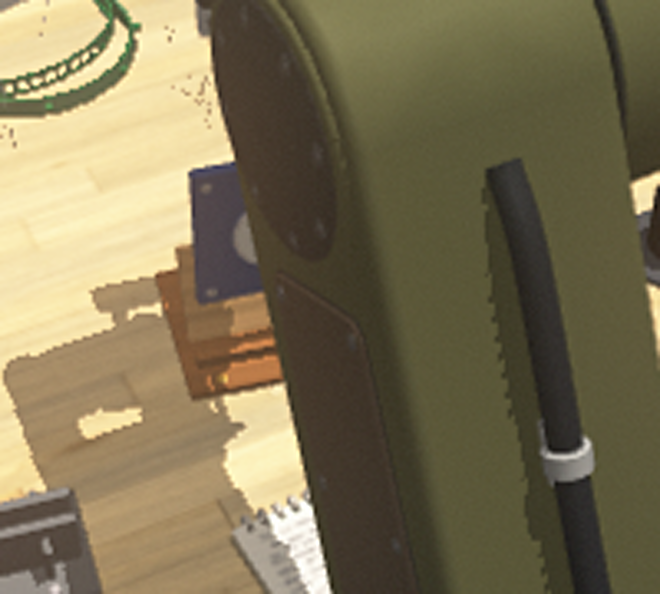

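Emit:
play_rows --targets '[[[0,0,1.5,0,0],[0,0,1.5,0,0],[0,0,1,0,0],[0,0,0.7,0,0],[0,0,0,0,0],[0,0,0,0,0]]]'

```text
t: 9.18
eef_pos: [0.595, 0.0446, 0.1035]
eef_rot: [2.406, 2.02, 0.001]
wrist_force: [0.0, 1.3, -2.2]
gripper_width: 0.0099
grip_force: 30.0
```

Emit:
play_rows --targets '[[[0,0,0.3,0,0],[0,0,0.3,0,0],[0,0,0,0,0],[0,0,0,0,0]]]'

```text
t: 9.52
eef_pos: [0.5948, 0.0444, 0.0971]
eef_rot: [2.406, 2.02, 0.0]
wrist_force: [0.9, 0.2, -2.3]
gripper_width: 0.0103
grip_force: 30.0
```

Emit:
play_rows --targets '[[[0,0,0.1,0,0],[0,0,0,0,0],[0,0,0.1,0,0],[0,0,0,0,0],[0,0,0.1,0,0],[0,0,0,0,0]]]'

```text
t: 10.02
eef_pos: [0.5953, 0.0444, 0.0968]
eef_rot: [2.405, 2.019, 0.002]
wrist_force: [-9.2, -1.2, 23.6]
gripper_width: 0.0095
grip_force: 30.0
```

Emit:
play_rows --targets '[[[0,0,-0.2,0,50],[0,0,0,0,50],[0,0,0,0,50],[0,0,0,0,50],[0,0,0,0,50],[0,0,0,0,50],[0,0,0,0,50],[0,0,0,0,50]]]'

```text
t: 10.68
eef_pos: [0.5947, 0.0444, 0.0958]
eef_rot: [-2.406, -2.02, 0.0]
wrist_force: [-0.3, -0.5, -0.8]
gripper_width: 0.047
grip_force: 0.0
```

Emit:
play_rows --targets '[[[0,0.5,0,0,50],[0,0.5,0,0,50],[0,0.5,0,0,50],[0,0.5,0,0,50],[0,0.5,0,0,50],[0,0.5,0,0,50],[0,0.5,0,0,50],[0,0.5,0,0,50],[0,0.5,0,0,50],[0,0,0,0,50]]]'

```text
t: 11.52
eef_pos: [0.6398, 0.0365, 0.0959]
eef_rot: [2.406, 2.02, 0.0]
wrist_force: [-0.1, 0.4, 0.1]
gripper_width: 0.0466
grip_force: 0.0
```

Run:
```python
from h import *
s,f=look(); print(s["t"],s["eef_pos"],s["wrist_force"],s["gripper_width"])
cv2.imwrite("pics/w3.png",f["pixels"])
```

```text
11.5167 [0.6398 0.0365 0.0959] [-0.1269  0.4447  0.0749] 0.04664810733053372
```

View pics/w3.png

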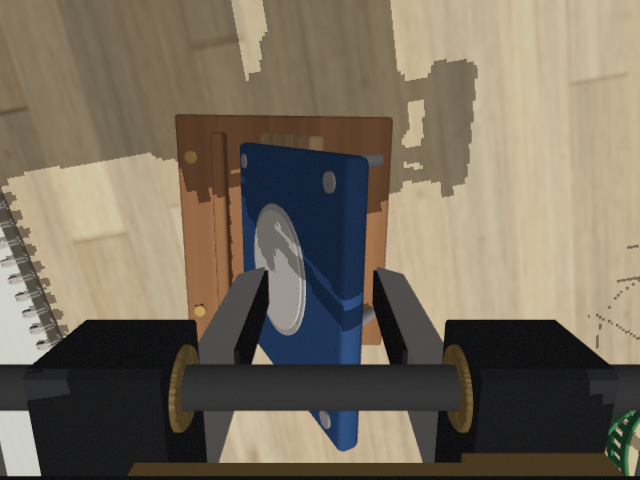

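The wrist view shows the panel leaning on the backrest with the disc (280,270) facing the robot and its foot just behind the lip (col 220). Both fingers look clear of it, so I'll open and back out upward.

Emit:
play_rows --targets '[[[0,0,0,0,100],[0,0,0,0,100],[0,0,0,0,100],[0,0,0,0,100],[0,0,0,0,100],[0,0,0,0,100],[0,0,0,0,100],[0,0,-1,0,100],[0,0,-3,0,100],[0,0,-4,0,100]]]'

```text
t: 12.4
eef_pos: [0.6378, 0.0367, 0.1748]
eef_rot: [-2.403, -2.018, 0.006]
wrist_force: [-0.1, 0.3, 0.2]
gripper_width: 0.0941
grip_force: 0.0
```

Emit:
play_rows --targets '[[[0,0,-4,0,100],[0,0,-4,0,100],[-3.5,-1.3,0,0,100],[-3.5,-1.3,0,0,100],[-3.5,-1.3,0,0,100],[-3.5,-1.3,0,0,100],[-3.5,-1.3,0,0,100],[-3.5,-1.3,0,0,100],[-3.5,-1.3,0,0,100],[-3.5,-1.3,0,0,100]]]'

```text
t: 13.23
eef_pos: [0.487, -0.2224, 0.257]
eef_rot: [2.405, 2.02, 0.001]
wrist_force: [0.9, 0.4, -0.2]
gripper_width: 0.094
grip_force: 0.0
```

Emit:
play_rows --targets '[[[-3.5,-1.3,0,0,100],[0,0,0,1,100],[0,0,0,1,100],[0,0,0,1,100],[0,0,0,1,100],[0,0,0,1,100],[0,0,0,1,100],[0,0,0,1,100],[0,0,0,1,100],[0,0,0,1,100]]]'

```text
t: 14.07
eef_pos: [0.4694, -0.2533, 0.2569]
eef_rot: [2.997, 0.939, 0.001]
wrist_force: [1.4, -0.4, 1.5]
gripper_width: 0.094
grip_force: 0.0
```

Emit:
play_rows --targets '[[[0,0,0,1,100],[0,0,0,1,100],[0,0,0,1,100],[0,0,0,1,100],[0,0,0,1,100],[0,0,0,1,100],[0,0,0,1,100],[0,0,0,1,100],[0,0,0,1,100],[0,0,0,0,100]]]'

```text
t: 14.9
eef_pos: [0.4694, -0.2534, 0.2568]
eef_rot: [3.129, -0.279, 0.001]
wrist_force: [-0.3, 0.1, 1.1]
gripper_width: 0.094
grip_force: 0.0
```

Run:
```python
from h import *
s,f=look(); print(s["t"],s["eef_pos"],yaw(s),s["joint_positions"])
im=f["pixels"].copy()
for l in("holder","torch"):
    for r in models.silhouettes(l,f)[:1]:
        ys,xs=np.nonzero(r["region"]); print(l,r["score"],r["centre"],xs.min(),xs.max(),ys.min(),ys.max())
        c,_=cv2.findContours(r["region"].astype(np.uint8),0,2); cv2.drawContours(im,c,-1,(0,255,0) if l=="torch" else (0,0,255),1)
    for r in models.tip_of(l,f)[:1]: print(l,r["centre"],atz(r["centre"],0,f,s))
cv2.imwrite("pics/w4.png",im)
_,g=look("scene"); _,t=look("top")
for n,q in(("scene",g),("top",t)):
    for l in("panel_disc","panel"):
        r=models.tip_of(l,q)
        if r: print(n,l,r[0]["score"],r[0]["centre"])
r=[ray(models.tip_of("panel_disc",q)[0]["centre"],q) for q in(g,t)]; print(tri(r))
cv2.imwrite("pics/s4.png",cv2.resize(g["pixels"][200:320,240:400],None,fx=4,fy=4,interpolation=cv2.INTER_CUBIC))
```

```text
14.9 [ 0.4694 -0.2534  0.2568] (np.float64(-10.195768015385537), np.float64(-0.9999996850790048)) [-0.5636  0.2317  1.5059 -0.      1.4031  1.1851]
holder 0.61 [308.7, 125.3] 281 373 67 161
torch 0.59 [331.2, 106.1] 309 353 80 134
torch [329.2, 112.4] [ 0.5509 -0.2774  0.    ]
scene panel_disc 0.59 [301.5, 240.1]
scene panel 0.76 [305.3, 256.7]
top panel_disc 0.6 [317.7, 229.6]
top panel 0.92 [315.4, 245.0]
(array([0.6287, 0.035 , 0.0469]), [np.float64(0.0007505212419367219), np.float64(0.0007505212419367738)])
```

View pics/w4.png

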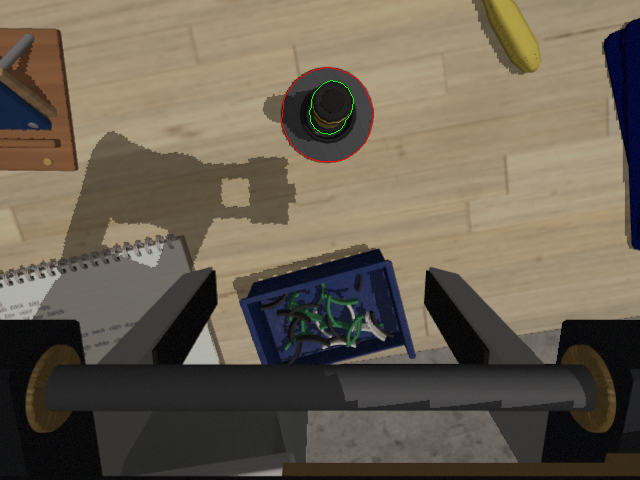

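View pics/s4.png

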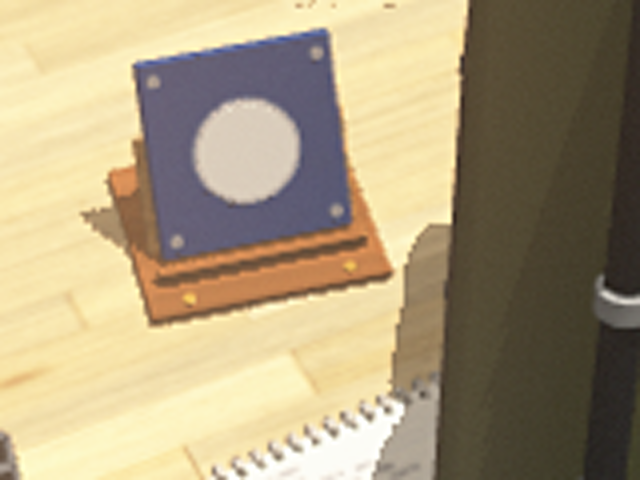

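The panel leans well: the scene crop shows the disc centre at (247,150), which is full-frame (301.7,237.5). The wrist view shows the stand foot centred at about (327,114) and the torch tail at about (334,100).

Run:
```python
from h import *
s,f=look(); 
print("foot",atz((327,114),.005,f,s)); print("tail",atz((334.5,100),.155,f,s))
_,t=look("top"); h=cv2.cvtColor(t["pixels"],cv2.COLOR_BGR2HSV)
sub=h[205:275,275:360]; m=((sub[...,1]<60)&(sub[...,2]>110)).astype(np.uint8)
n,l,st,c=cv2.connectedComponentsWithStats(m); i=1+st[1:,4].argmax(); p=c[i]+[275,205]; print("top disc",p,st[i])
_,g=look("scene"); print(tri([ray((301.7,237.5),g),ray(p,t)]), atz(p,.065,t),atz((301.7,237.5),.065,g))
m=models.silhouettes("holder",t)[0]["region"]; ys,xs=np.nonzero(m); print("holder top",xs.min(),xs.max(),ys.min(),ys.max(),atz(((xs.min()+xs.max())/2,(ys.min()+ys.max())/2),0.005,t))
print(totool(s,atz((327,114),.005,f,s)-s["eef_pos"]))
```

```text
foot [ 0.5496 -0.2744  0.005 ]
tail [ 0.5533 -0.2774  0.155 ]
top disc [315.4941 232.0119] [ 29  20  24  15 253]
(array([0.6193, 0.0393, 0.0661]), [np.float64(0.0014956356675625555), np.float64(0.001495635667562464)]) [0.6203 0.0407 0.065 ] [0.6195 0.0376 0.065 ]
holder top 420 454 248 273 [ 0.5595 -0.2742  0.005 ]
[0.0827 0.0069 0.2509]
```

Emit:
play_rows --targets '[[[2.8,0.25,0,0,100],[2.8,0.25,0,0,100],[2.8,0.25,0,0,100],[0,0,0,0,100],[0,0,3,0,100],[0,0,3,0,100],[0,0,3,0,100],[0,0,3,0,100],[0,0,3,0,60],[0,0,0.5,0,30]]]'

```text
t: 16.58
eef_pos: [0.5485, -0.2741, 0.096]
eef_rot: [-3.127, 0.272, 0.011]
wrist_force: [0.0, 0.9, -0.2]
gripper_width: 0.084
grip_force: 0.0
```

Emit:
play_rows --targets '[[[0,0,0,0,0],[0,0,0,0,0],[0,0,0,0,0],[0,0,0,0,0],[0,0,0,0,0],[0,0,0,0,0],[0,0,0,0,0],[0,0,0,0,0],[0,0,0,0,0],[0,0,0,0,0]]]'

```text
t: 17.42
eef_pos: [0.5509, -0.2753, 0.101]
eef_rot: [3.13, -0.273, 0.0]
wrist_force: [0.3, 0.2, -0.2]
gripper_width: 0.0253
grip_force: 30.0
```

Emit:
play_rows --targets '[[[0,0,0,0,0],[0,0,0,0,0],[0,0,0,0,0]]]'

```text
t: 17.67
eef_pos: [0.5508, -0.2753, 0.101]
eef_rot: [3.13, -0.273, 0.0]
wrist_force: [0.4, -0.2, 1.2]
gripper_width: 0.0255
grip_force: 30.0
```

Emit:
play_rows --targets '[[[0,0,-0.8,0,0],[0,0,-0.8,0,0],[0,0,-0.8,0,0],[0,0,-0.8,0,0],[0,0,0,0,0],[-0.3,0,0,0,0],[-0.75,0,-0.08,0,0],[-0.75,0,-0.08,0,0],[0,0,0,0,0]]]'

```text
t: 18.42
eef_pos: [0.5326, -0.2719, 0.1346]
eef_rot: [-3.13, 0.273, -0.002]
wrist_force: [3.2, 0.5, -1.7]
gripper_width: 0.0258
grip_force: 30.0
```

```bash
cat >> h.py <<'E'
def ax(s,f,save=None):
    r=models.silhouettes("torch",f)[0]; m=r["region"].astype(np.uint8); print(r["score"],r["centre"],m.sum())
    if save:
        im=f["pixels"].copy(); c,_=cv2.findContours(m,0,2); cv2.drawContours(im,c,-1,(0,255,0),1); cv2.imwrite(save,im)
E
python3 - <<'E'
from h import *
s,f=look(); print(s["eef_pos"],s["wrist_force"],s["wrist_torque"],s["gripper_width"]); ax(s,f,"pics/w5.png")
E
```

```text
[ 0.5326 -0.2719  0.1346] [ 3.2393  0.549  -1.7129] [ 0.2123 -0.6806  0.0372] 0.025782901187228393
0.89 [321.2, 293.8] 10570
```

View pics/w5.png

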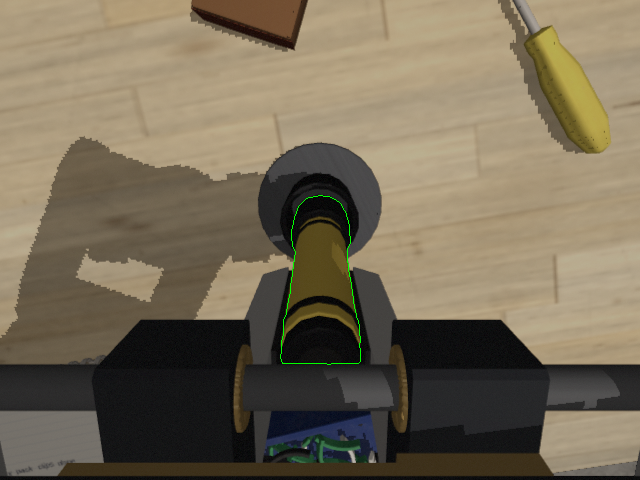

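The torch is pivoting in the pads with only 3 N at the wrist, its head still in the cup at about (320,210), so I'll continue the arc.

Emit:
play_rows --targets '[[[-0.75,0,0.05,0,0],[-0.75,0,0.05,0,0],[-0.75,0,0.18,0,0],[-0.75,0,0.18,0,0],[-0.7,0,0.3,0,0],[-0.7,0,0.3,0,0],[-0.5,0,0.35,0,0],[-0.5,0,0.35,0,0],[0,0,0,0,0]]]'

```text
t: 19.27
eef_pos: [0.4789, -0.2628, 0.117]
eef_rot: [3.13, -0.273, -0.001]
wrist_force: [-3.2, 1.2, 8.0]
gripper_width: 0.0247
grip_force: 30.0
```

Run:
```python
from h import *
s,f=look(); print(s["eef_pos"],s["wrist_force"],s["wrist_torque"],s["gripper_width"]); ax(s,f,"pics/w6.png")
```

```text
[ 0.4789 -0.2628  0.117 ] [-3.1636  1.1904  8.0228] [0.1213 0.4494 0.0592] 0.02473937915402373
0.61 [320.2, 240.6] 18160
```

View pics/w6.png

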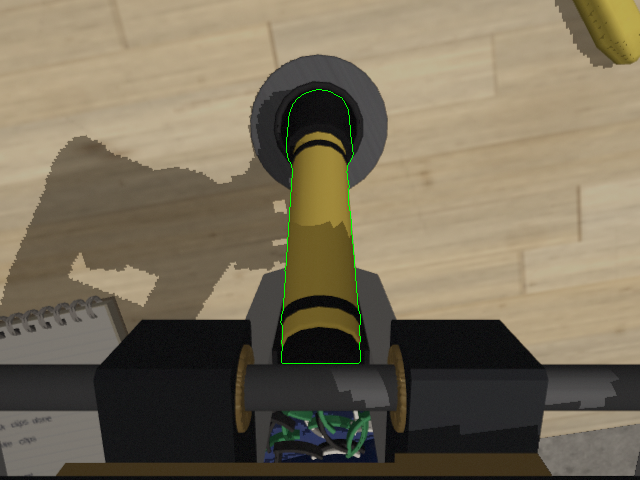

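Emit:
play_rows --targets '[[[0,0,-1,0,0],[0,0,-2,0,0],[0,0,-2,0,0],[0,0,-2,0,0],[0,0,-2,0,0],[0,0,-1,0,0],[0,0,0,0,0],[0,0,0,0,0]]]'

```text
t: 20.03
eef_pos: [0.4796, -0.2627, 0.2164]
eef_rot: [-3.13, 0.273, 0.001]
wrist_force: [0.0, -0.5, -1.0]
gripper_width: 0.0251
grip_force: 30.0
```

Run:
```python
from h import *
s,f=look(); print(s["t"],s["eef_pos"],s["wrist_force"],s["gripper_width"],s["grip_force"]); ax(s,f,"pics/w7.png")
g=np.array([0,0,-.011]); M=f["mount"]; K=f["camera_matrix"]
r=models.tip_of("torch",f); print(r[:1])
for p in ([r[0]["centre"]] if r else []):
    d=M[:3,:3]@np.linalg.inv(K)@[*p,1]; o=M[:3,3]
    k=-o[1]/d[1] if abs(d[1])>.2 else None
    # least distance to sphere radius .104
    ts=np.linspace(.1,.5,4001); P=o+ts[:,None]*d; e=abs(np.linalg.norm(P-g,axis=1)-.104); i=np.argsort(e)[:6]; print(P[i],e[i])
# model: draw predicted lens centre & outline tip for various tilts
for th in (35,40,45,50,55,60):
    t=np.radians(th); u=np.array([np.sin(t),0,np.cos(t)]); L=g+.104*u; n=np.array([np.cos(t),0,-np.sin(t)])
    out=[]
    for X in (L,L+.017*n,g+.068*u+.013*n):
        c=M[:3,:3].T@(X-M[:3,3]); q=K@c; out.append((q/q[2])[:2])
    print(th,*out)
```

```text
20.0333 [ 0.4796 -0.2627  0.2164] [ 0.0052 -0.5097 -0.9803] 0.02507574794773863 29.997867775673512
0.57 [318.9, 249.5] 17555
[{'centre': [318.0, 126.0], 'score': 0.91}]
[[ 0.0712 -0.0008  0.0648]
 [ 0.0712 -0.0008  0.0649]
 [ 0.0712 -0.0008  0.0646]
 [ 0.0712 -0.0008  0.065 ]
 [ 0.0712 -0.0008  0.0645]
 [ 0.0712 -0.0008  0.0651]] [0.     0.0001 0.0001 0.0001 0.0002 0.0002]
35 [319.474  146.9935] [319.4523 121.4872] [319.3393 171.334 ]
40 [319.4616 134.1745] [319.4339 108.81  ] [319.3227 163.8453]
45 [319.4461 121.52  ] [319.4118  96.3714] [319.3034 156.8894]
50 [319.4272 109.0725] [319.3856  84.2412] [319.2814 150.5462]
55 [319.4046  96.8889] [319.3549  72.5101] [319.2565 144.907 ]
60 [319.378  85.043] [319.3192  61.294 ] [319.2285 140.0755]
```

View pics/w7.png

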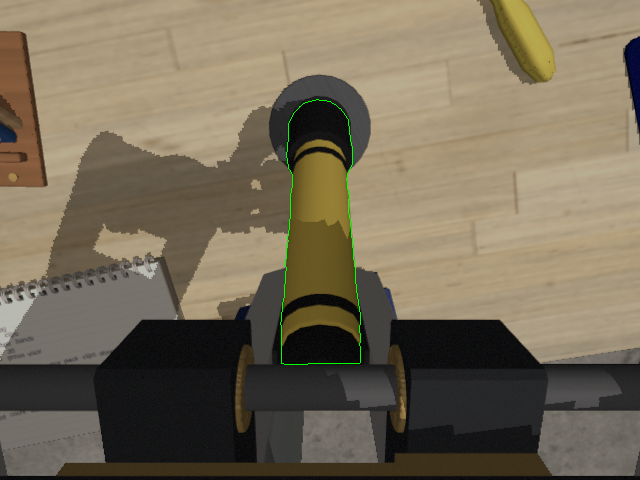

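Emit:
play_rows --targets '[[[-0.3,-1.2,0,0,0],[-0.5,-2.5,0,0,0],[-0.5,-3.5,0,0,0],[-0.5,-3.5,0,0,0],[-0.5,-3.5,0,0,0],[-0.5,-3.5,0,0,0],[-0.5,-3.5,0,0,0],[-0.5,-3.5,0,0,0],[-0.5,-3.5,0,0,0],[-0.3,-2.5,0,0,0]]]'

```text
t: 21.02
eef_pos: [0.4867, 0.0507, 0.2165]
eef_rot: [-3.13, 0.271, 0.001]
wrist_force: [0.4, 0.1, -1.3]
gripper_width: 0.0252
grip_force: 30.0
```

Emit:
play_rows --targets '[[[-0.3,-1.5,0.4,0,0],[0,0,0.8,0,0],[0,0,0.7,0,0],[0,0,0,0,0],[0,0,0,0,0],[0,0,0,0,0],[0,0,0,0,0]]]'

```text
t: 21.6
eef_pos: [0.4875, 0.0622, 0.1982]
eef_rot: [-3.13, 0.274, -0.001]
wrist_force: [-0.3, 0.1, -0.5]
gripper_width: 0.0254
grip_force: 30.0
```

Run:
```python
from h import *
s,f=look(); print(s["t"],s["eef_pos"],yaw(s),s["wrist_force"],s["gripper_width"],s["grip_force"])
r=models.tip_of("torch",f); print(r[:1]); M=f["mount"];K=f["camera_matrix"];g=np.array([0,0,-.011])
d=M[:3,:3]@np.linalg.inv(K)@[*r[0]["centre"],1]; o=M[:3,3]; ts=np.linspace(.1,.5,4001); P=o+ts[:,None]*d; L=P[abs(np.linalg.norm(P-g,axis=1)-.104).argmin()]
u=(L-g)/np.linalg.norm(L-g); T=R.from_rotvec(s["eef_rot"]).as_matrix()
rd=models.tip_of("panel_disc",f); print(rd[:1])
Ds=[np.array([.6195,.0395,.066])]
if rd: Ds.append(atz(rd[0]["centre"],.066,f,s)); print(Ds[1])
for D in Ds:
    v=T.T@(D-s["eef_pos"])-L; print("tilt",np.degrees(np.arccos(u[2])),"lens",T@L+s["eef_pos"],"ahead",v@u,"off(tool)",v-(v@u)*u)
_,t=look("top"); _,c=look("scene")
cv2.imwrite("pics/w8.png",np.hstack([cv2.resize(f["pixels"],(400,300)),cv2.resize(c["pixels"][190:310,230:390],(400,300))]))
```

```text
21.6 [0.4875 0.0622 0.1982] (np.float64(-10.023245997251362), np.float64(-0.9999999026278542)) [-0.3361  0.0536 -0.4848] 0.025433705524031028 29.998549136216752
[{'centre': [319.7, 126.9], 'score': 0.96}]
[{'centre': [318.4, 30.7], 'score': 0.56}]
[0.618 0.04  0.066]
tilt 42.85639201269668 lens [0.5572 0.0497 0.133 ] ahead 0.09207403181800478 off(tool) [ 0.0005 -0.0009 -0.0005]
tilt 42.85639201269668 lens [0.5572 0.0497 0.133 ] ahead 0.09102545993103807 off(tool) [-0.0003 -0.0011  0.0003]
```

View pics/w8.png

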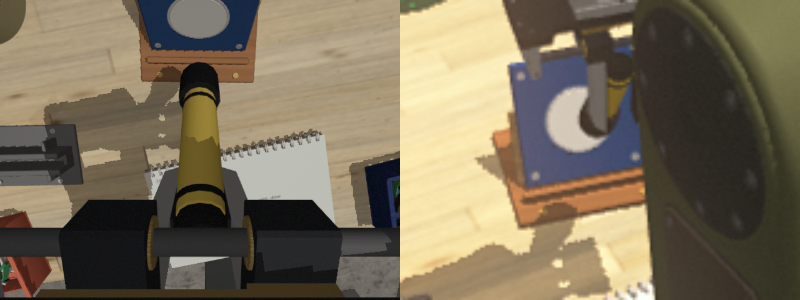

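The wrist half shows the torch (head at about 200,80) in line with the disc (198,15). The scene half shows it held clear of the panel, which is still leaning. The arm is still, so I'm handing in.

```bash
python3 -c "
from cell import order; print(order.sign_off())"
```

```text
the job is handed in; nothing more can be done
None
```

The job is handed in, though no verdict came back. The panel leans on the rest with its disc to the front and is let go. The torch is held still at about 43° from vertical, its lens about 92 mm from the disc and its axis about 1 mm off the disc's centre.

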